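Re-pin the gear box shutter closed

ROBOT

A 6-joint arm with a two-finger parallel gripper is mounted at the origin on the work surface. World frame = base frame: x ahead of the robot, y to its left, z up, the work surface at z = 0. Lengths are in m, angles in rad, forces in N, time in s.
With the tool pointing down it reaches from about 0.3 to 0.825 m from the base axis. Payload 5.4 kg.
Tool frame: the origin (TCP) lies on the centre line of the jaws, within the pads' length; the fingertips stand 22 mm ahead of it and the grasp point (between the pads) lies 3 mm ahead of it; z points along the fingers, y is the line along which they close (so a half turn about z gives the same grasp; the last joint's range is limited). The gripper opens to 92 mm and grips with 3 to 60 N. Pads are 20 mm wide; open, the fingers measure 128 mm over their backs; the gripper's body (75 mm by 189 mm) begins 69 mm behind the grasp point.
Start: joints at [-1.522, 0.158, 1.597, -0, 1.386, -0.21], TCP at [0.147, -0.556, 0.237] pointing down, gripper open.
Joint ranges: [-2.91, 2.91], [-0.94, 2.29], [0.18, 2.7], [-1.29, 4.43], [0.17, 2.64], [-3, 3]. Speed limits (rad/s): [2.57, 2.57, 3.14, 3.14, 3.14, 3.14].

INTERFACE

Orientations are given as a rotation vector (axis times angle).
In Python, from workcell import * gives the robot as it stands. Calls block until the motion is done:
- goto(position, orientation): joint-space move of the TCP to a pose.
- line_to(position, rot=None, max_speed=0.15): straight line of the TCP; rot=None keeps the orientation; max_speed is the mean speed in m/s.
- set_joints(angles): joint-space move.
- set_gripper(opening, newtons=None): opening from 0.0 (shut) to 1.0 (fully open); newtons is the grip in N (None keeps the last); returns when the fingers have stopped.
- hold(seconds).
- inverse_kinematics(position, orientation): joint angles nearest the present ones, or None.
- read_camera(name): name is "scene" or "top"; returns a dict with "pixels" (480x640x3 uint8, blue, green, red), "fx", "fy", "cx", "cy" (pixels), "k1" (the pictures are not rectified: a ray, as slopes to the right and down, at radius r is drawn at 1 + k1 r^2 times it, then the intrinsics apply), "R" (3x3) and "t" (3): a world point X has camera coordinates R X + t. Camera axes: x right, y down, z forward; pixel columns grow to the right and rows downward; lengths in m; the calibration is good to about 2 mm. A picture is of the moment at which its call begins. There is no depth.
A pose or a line that the arm cannot do raises MotionError and nothing moves.
- job_done(): hands the job in; it is judged then, once.
Trained networks look in a picture, given as the dict that the camera call returned (one of the last four; its "shot" number tells which), for a name from the list of things; names that differ only in an ending like _2 or _b are one class to them, and where a whole thing is asked for, a point or a joint stands for the part that bears it (a point fixed in the world has none). Each returns a list of dicts, best first, with "p" (0 to 1); they miss things now and then, are a little off and sometimes report something else, mostly with a low value. They report only what shows in the picture. A call takes as long as a camera call.
- cut_out(query, picture): "region" (480x640 bool, what is visible of it).
- place_of(query, picture): "location" ([x, y, z] in m, in the coordinates of the camera as it stood for that picture, good to about 4 mm: a listed point, or the origin of a listed thing).
Readings, each from a call of its own:
- current_clock(): time.
- current_joints(): joint angles.
- current_joint_vel(): joint speeds.
- current_effort(): joint torques, N m.
- current_ee_pos(): TCP position.
- current_tool_rot(): TCP orientation.
- current_contact_force(): force on the tool from outside, world axes, zero at the start.
- current_ft_torque(): the same for the moment, N m.
- current_opening(): opening from 0.0 (shut) to 1.0 (fully open).
- current_grip_force(): force on a finger pad.
Only numpy, scipy, OpenCV 4.12 (cv2) and the standard library are available. Lean on these libraries where they do the work, as an engineer would, in place of code of your own. Each camera call takes 0.05 s, during which the arm holds its last target. There are 200 camera calls.

TASK

The gear window of the bench drive is open, its sliding shutter locked there by the black push rivet: pry the rivet's pin up with the fork of the trim lever, lay the lever flat on the bench, and slide the shutter by its tab fully shut over the gears. Then take up the lever again, press the pin back down flush with it to lock the shutter, and lay the lever flat on the bench once more. Touch the pin only with the lever, and leave the other things on the bench where they are.

Things in the scene. Friction and masses are not known exactly. Their poses are not given: they have to be found in the camera images.
- gearbox: Grey machine housing fixed to the bench, 170 mm (its x) by 270 mm (its y). Origin: centre of its underside; z up; x from the collar's open front towards the motor. Two level aluminium rails on top, along y (x -85 to -36 and +36 to +85 mm), tops 62.5 mm high; the shutter slides along y between and partly under them, on a floor 50 mm high, between end walls as high as the rails.
- collar (a point): On the rivet's axis, level with the top of its black collar, 82.5 mm above the bench, at x -46, y 0 mm of the gear box; axes as the gear box's. The collar is U-shaped in plan, 20 mm high, on the front rail: from this point its side walls stand at y +-25 to +-32 mm (x -22 to +26), its back wall at x +26 to +33 mm; it is open to the front (-x).
- window (a point): Centre of the gear window (60 mm in x, 75 mm in y, at x 0, y -72.5 mm of the gear box), level with the floor the shutter slides on, 50 mm above the bench.
- motor (a point): Centre of the black motor fixed behind the housing, at x +137 mm of the gear box, lying along y; motor and foot span x +85 to +185, y +-105 mm, up to 125 mm above the bench: too high and near for the lever to lie across it while its foot is on the pin.
- rivet: Sliding black centre pin of the rivet: a disc head, 40 mm diameter, 8 mm thick, on a 12 mm shank. Origin: centre of the head's top, z up. Flush: the top level with the collar's, the head's underside 12 mm above the rail, so that a fork fits below it from the front; its shank locks the shutter. It rises 16 mm at most, frees the shutter from about 8 mm, needs about 5 N each way, stays where left.
- shutter: Steel plate 106 mm (x) by 150 mm (y) by 5 mm, 0.3 kg, captured under the rails: it slides only along y. Origin: centre of its underside, axes as the gear box's. Its y in the gear box's frame is about +45 mm at the start (pinned open), -45 mm when shut against the end stop. Two notches in its front edge take the pin's shank in these positions, with 3 mm of play each way.
- shutter_tab (a point): Centre of the shutter's tab to grip: the tab is 30 mm (x) by 12 mm (y) by 37 mm high, at x +22, y 0 mm of the shutter; this point is 30 mm above the plate's underside, the tab's top 12 mm higher.
- lever: Loose trim lever, 180 mm long, about 0.14 kg, lying flat on its fork and its foot. Origin: on its underside (on the bench when it lies flat), x towards the fork, z up. Raised black handle, 20 mm wide, z 22 to 38 mm, from x -96 to +22 mm; a sloping neck goes down from it to the fork at x +43 mm.
- lever_fork (a point): On the underside of the lever's steel fork, midway between the two tines, at x +72 mm of the lever (where the shank should stand when prying). The tines run from x +43 to +90 mm, 5 mm thick (z 0 to 5); the gap between them, 20 mm wide, begins at x +47 mm; 36 mm over both.
- lever_foot (a point): Centre of the flat end of the lever's round rubber foot, at x -80 mm, z 0 of the lever: 24 mm diameter, 22 mm tall, vertical, under the handle's rear end.
- wrench: Bystander, to be left alone: loose open-ended wrench, steel, 170 mm long, lying; origin: under its middle, on the bench.
- screwdriver: Bystander, to be left alone: loose screwdriver, 190 mm long, lying; origin: under its middle, on the bench.
- tub: Bystander, to be left alone: loose white plastic jar with lid, 84 mm diameter, 75 mm high; origin: on its underside.
- offcut: Bystander, to be left alone: loose wooden offcut 100 x 60 x 30 mm; origin: on its underside.
- spool: Bystander, to be left alone: loose empty grey spool 64 mm diameter, 51 mm high; origin: on its underside.
- dish: Bystander, to be left alone: loose clear shallow bowl, 90 mm diameter, 30 mm high; origin: on its underside.
- cup: Bystander, to be left alone: loose white cup, 72 mm diameter, 90 mm high; origin: on its underside.

How it is judged:
On the way, in this order (a step that is already met when the one before it is completed fails the run):
1. the rivet's pin is pried up by at least 10 mm (z of rivet in the frame of collar above 0.01 m), for 0.2 s.
2. the lever lies flat on the bench, let go, the pin still up (height (world z) of lever below 0.006 m and angle between lever's own z axis and vertical below 0.1 rad and contact force between the fingers and lever below 0.2 N and z of rivet in the frame of collar above 0.008 m), for 0.2 s.
3. the shutter is fully shut (within 3 mm) (y of shutter in the frame of gearbox below -0.042 m), for 0.2 s.
4. the pin is flush (within 2 mm) with the shutter shut (y of shutter in the frame of gearbox below -0.042 m and z of rivet in the frame of collar below 0.002 m), for 0.2 s.
At the end, for the whole second after the job is handed in: The shutter is within 3 mm of its shut end stop, the rivet's pin is within 2 mm of flush, and the lever lies still, flat on the bench (right way up, within 0.1 rad and 6 mm) (all of step 4 and linear speed of each of lever, shutter below 0.02 m/s and height (world z) of lever below 0.006 m and angle between lever's own z axis and vertical below 0.1 rad); the robot touches nothing.
It fails at once if the robot itself touches the rivet's pin (contact force between any of the fingers, the arm and rivet above 1 N).
It fails at once if a bystander is moved by more than 30 mm (distance of any of wrench, screwdriver, tub, offcut, spool, dish, cup from where it was at the start of the episode above 0.03 m).
It also fails if it takes over 72 s, if anything falls off the work surface, if the arm or the gripper's body presses on something with over 40 N, if the wrist force passes 120 N, or if a joint passes its speed limit or range.

## Working session

There is one attempt and no reset: what is moved stays moved. The work goes in short steps, each a Python script; the robot and the scene stay as the last script left them, time stands still between calls to the robot, and variables do not carry over. Pictures are saved under pics/ and viewed, at most 13 in all, crops included, and the job is handed in when it is done.

```bash
mkdir -p pics; cat > h.py <<'E'
from workcell import *
import numpy as np, cv2
from scipy.spatial.transform import Rotation as Ro
def cam(n): return read_camera(n)
def w(p,l): return np.array(p["R"]).T@(np.array(l)-np.array(p["t"]))
def find(q,p):
    r=place_of(q,p)
    return [(round(d["p"],2),np.round(w(p,d["location"]),4)) for d in r[:2]]
E
python3 - <<'E'
from h import *
for n in ("scene","top"):
    p=cam(n); cv2.imwrite(f"pics/{n}0.png",p["pixels"])
    print(n,"campos",w(p,[0,0,0]))
    for q in "gearbox collar window motor rivet shutter shutter_tab lever lever_fork lever_foot wrench screwdriver tub offcut spool dish cup".split():
        print(q,find(q,p))
print(current_clock(),current_tool_rot())
E
```

```text
scene campos [ 1.13121837 -0.62144252  0.98783399]
gearbox [(0.91, array([ 0.6054,  0.0191, -0.0031]))]
collar [(0.97, array([0.5557, 0.0157, 0.0842])), (0.74, array([ 0.6106, -0.0506,  0.0524]))]
window [(0.59, array([ 0.6128, -0.0514,  0.0533]))]
motor [(0.57, array([0.7394, 0.0307, 0.0777])), (0.45, array([0.5919, 0.0671, 0.0517]))]
rivet [(0.51, array([0.5592, 0.0163, 0.0865]))]
shutter [(0.64, array([0.5947, 0.0661, 0.0522]))]
shutter_tab [(0.69, array([0.6178, 0.0685, 0.0821]))]
lever [(0.73, array([0.4582, 0.2891, 0.0095])), (0.46, array([ 0.7048, -0.3486,  0.0031]))]
lever_fork [(0.65, array([ 0.6016,  0.0186, -0.0021])), (0.62, array([0.5205, 0.2596, 0.0019]))]
lever_foot [(0.9, array([0.3856, 0.3264, 0.0041])), (0.48, array([0.5614, 0.0174, 0.0839]))]
wrench [(0.77, array([ 0.4798, -0.3068, -0.0024]))]
screwdriver [(0.55, array([0.6339, 0.421 , 0.0027]))]
tub [(0.86, array([ 0.7044, -0.3451,  0.0011]))]
offcut [(0.82, array([ 0.4106, -0.0954, -0.0022]))]
spool [(0.72, array([0.4157, 0.1139, 0.0029]))]
dish [(0.64, array([ 0.6138, -0.4501,  0.0033]))]
cup [(0.64, array([ 0.7
[... 606 characters left out ...]
, array([0.5634, 0.0189, 0.083 ]))]
lever [(0.7, array([0.4598, 0.3   , 0.0008]))]
lever_fork [(0.61, array([ 5.226e-01,  2.615e-01, -2.000e-04]))]
lever_foot [(0.78, array([ 3.894e-01,  3.293e-01, -3.000e-04]))]
wrench [(0.97, array([ 0.4835, -0.3073, -0.0005]))]
screwdriver [(0.74, array([6.340e-01, 4.214e-01, 5.000e-04]))]
tub [(0.62, array([ 0.7076, -0.3438,  0.0046]))]
offcut [(0.64, array([ 0.4105, -0.0914, -0.0028])), (0.63, array([ 0.609 , -0.0459,  0.056 ]))]
spool [(0.76, array([ 4.190e-01,  1.148e-01, -1.000e-04]))]
dish [(0.75, array([ 6.162e-01, -4.540e-01, -3.000e-04]))]
cup [(0.82, array([7.339e-01, 3.182e-01, 7.000e-04]))]
1.8 [-3.11529892e+00 -4.05415774e-01 -1.04483307e-05]
```

View pics/scene0.png

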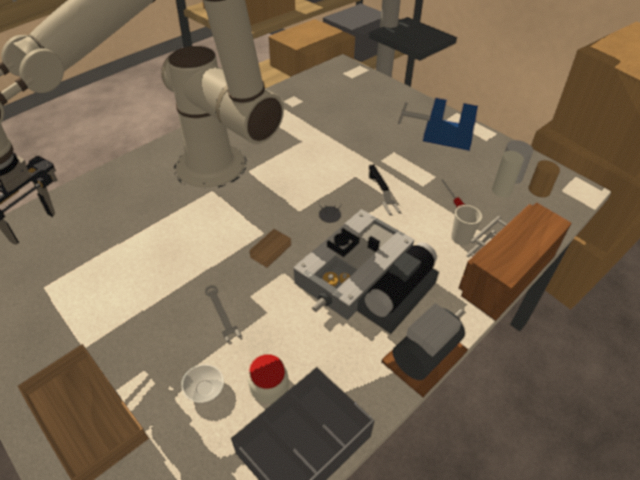

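View pics/top0.png

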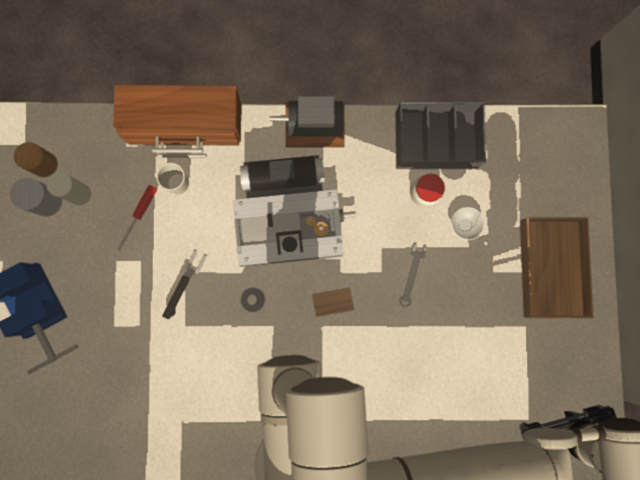

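The scene view shows the gearbox near (350,265), lever at (383,190) and spool at (330,213). In the top view the lever is at (185,285) with its fork up-right, the collar at (290,243), and the gearbox is turned a few degrees. Next I'll fit planar poses and check them with an overlay.

```bash
cat >> h.py <<'E'
def proj(p,X):
    X=np.atleast_2d(X); c=X@np.array(p["R"]).T+np.array(p["t"]); s=c[:,:2]/c[:,2:]
    s=s*(1+p["k1"]*(s**2).sum(1,keepdims=True))
    return s*[p["fx"],p["fy"]]+[p["cx"],p["cy"]]
def se2(x,y,a,P):
    P=np.atleast_2d(np.array(P,float)).copy(); c,s=np.cos(a),np.sin(a)
    P[:,:2]=P[:,:2]@np.array([[c,s],[-s,c]])+[x,y]; return P
def fit(M,W,wt):  # planar rigid fit, weighted
    from scipy.optimize import least_squares
    M,W,wt=map(np.array,(M,W,wt))
    return least_squares(lambda v:((se2(*v,M)-W)[:,:2]*wt[:,None]).ravel(),[W[:,0].mean(),W[:,1].mean(),0],loss="soft_l1",f_scale=.004).x
E
cat > fit.py <<'E'
from h import *
import sys
tag=sys.argv[1]
G={"gearbox":[0,0,0],"collar":[-.046,0,.0825],"window":[0,-.0725,.05],"motor":[.137,0,.06],"rivet":[-.046,0,.0825],"shutter":[0,.045,.05],"shutter_tab":[.022,.045,.08]}
L={"lever":[0,0,0],"lever_fork":[.072,0,0],"lever_foot":[-.08,0,0]}
R0={"g":(.605,.02,.08),"l":(.458,.295,-.47)}
D={"g":[[],[],[]],"l":[[],[],[]]}; pics=[]
for n in ("scene","top"):
    p=cam(n); pics.append((n,p))
    for k,T in (("g",G),("l",L)):
        for q,m in T.items():
            for d in place_of(q,p):
                X=w(p,d["location"])
                if np.linalg.norm(X[:2]-se2(*R0[k],m)[0,:2])<.025:
                    D[k][0].append(m);D[k][1].append(X);D[k][2].append(.3 if q in("gearbox","motor") else 1);break
F={k:fit(*D[k]) for k in D}; print({k:np.round(v,4) for k,v in F.items()})
for k in D: print(np.round(1000*(se2(*F[k],D[k][0])-np.array(D[k][1])),1).tolist())
np.save("fit.npy",np.array([F["g"],F["l"]]))
ci=[[.02*np.cos(t),.02*np.sin(t),0] for t in np.linspace(0,6.28,24)]
bx=lambda a,b,c,d,z:[[a,c,z],[b,c,z],[b,d,z],[a,d,z],[a,c,z]]
GP=[bx(-.085,-.036,-.135,.135,.0625),bx(.036,.085,-.135,.135,.0625),(np.array(ci)+[-.046,0,.0825]).tolist(),bx(-.068,-.013,-.032,.032,.0825),bx(.007,.037,.039,.051,.092)]
LP=[bx(-.096,.022,-.01,.01,.038),bx(.043,.09,-.018,.018,.005),bx(.047,.09,-.01,.01,.005)]
out=[]
for n,p in pics:
    for k,PP in (("g",GP),("l",LP)):
        S=4 if n=="top" else 4
        c=proj(p,se2(*F[k],[0,0,.03]))[0].astype(int); h=(48,64) if k=="g" else (36,48)
        h=(70,95)
        M=np.float32([[S,0,-S*(c[0]-50)],[0,S,-S*(c[1]-37)]])
        im=cv2.warpAffine(p["pixels"],M,(400,300),flags=cv2.INTER_CUBIC)
        for P in PP:
            u=proj(p,se2(*F[k],P))@M[:,:2].T+M[:,2]+S/2-.5
            cv2.polylines(im,[np.int32(u*8)],False,(0,255,0),1,cv2.LINE_AA,3)
        out.append(im)
cv2.imwrite(f"pics/fit{tag}.png",np.vstack([np.hstack(out[:2]),np.hstack(out[2:])]))
E
python3 fit.py a
```

```text
{'g': array([0.6034, 0.0218, 0.1255]), 'l': array([ 0.4571,  0.2924, -0.4625])}
[[0.5, 5.0, 0.7], [2.7, 2.0, 0.7], [0.0, 3.2, -1.3], [-3.2, 6.5, -14.2], [-1.2, -0.5, -3.6], [3.6, 0.4, -3.2], [3.0, -0.5, -2.5], [2.9, -6.5, 1.7], [-4.9, -3.2, 2.0], [-0.6, -5.8, -3.4], [-0.3, 1.7, -14.0], [-0.7, -0.6, 0.6], [-1.9, 2.4, -2.5]]
[[-1.3, 1.7, -2.9], [2.6, 0.3, -1.2], [0.7, 4.4, -4.0], [0.2, -7.5, -1.5], [1.6, -0.9, -0.4], [-6.1, -0.4, -0.7]]
```

View pics/fita.png

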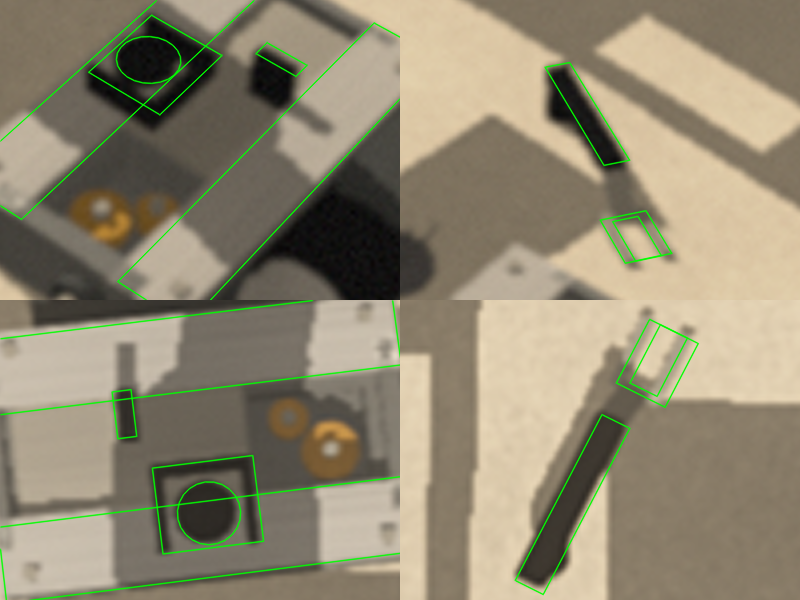

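The rail overlay in the top view is slightly over-rotated, and the lever fork sits a few mm short along the lever. I'll refine both with edge-gradient alignment.

```bash
cat > ref.py <<'E'
from h import *
from scipy.optimize import differential_evolution
from scipy.ndimage import map_coordinates
import sys
F=np.load("fit.npy")
seg=lambda a,b:np.linspace(a,b,60)
def box(a,b,c,d,z): 
    v=np.array([[a,c,z],[b,c,z],[b,d,z],[a,d,z],[a,c,z]]); return [seg(v[i],v[i+1]) for i in range(4)]
t=np.linspace(0,6.28,60); circ=lambda r,x,y,z:[np.c_[x+r*np.cos(t),y+r*np.sin(t),0*t+z]]
GP=box(-.085,-.036,-.135,.135,.0625)+box(.036,.085,-.135,.135,.0625)+box(-.068,-.013,-.032,.032,.0825)+circ(.02,-.046,0,.0825)
LP=box(-.096,.022,-.01,.01,.038)+box(.043,.09,-.018,.018,.005)
pics=[(n,cam(n)) for n in("scene","top")]
gs={}
for n,p in pics:
    g=cv2.GaussianBlur(cv2.cvtColor(p["pixels"],cv2.COLOR_BGR2GRAY).astype(float),(0,0),1.0)
    gs[n]=(np.minimum(abs(cv2.Sobel(g,-1,1,0)),80)*np.sign(cv2.Sobel(g,-1,1,0)),np.minimum(abs(cv2.Sobel(g,-1,0,1)),80)*np.sign(cv2.Sobel(g,-1,0,1)))
def score(v,PP,names):
    s=0
    for n,p in pics:
        if n not in names: continue
        for P in PP:
            u=proj(p,se2(*v,P)); d=np.gradient(u,axis=0); L=np.hypot(*d.T)+1e-9
            gx,gy=[map_coordinates(a,[u[:,1],u[:,0]],order=1) for a in gs[n]]
            s+=(abs((gx*-d[:,1]+gy*d[:,0])/L)*L).sum()
    return -s
out=[];best=[]
for k,PP in ((0,GP),(1,LP)):
    for names in (("scene",),("top",),("scene","top")):
        r=differential_evolution(score,[(F[k][0]-.012,F[k][0]+.012),(F[k][1]-.012,F[k][1]+.012),(F[k][2]-.1,F[k][2]+.1)],args=(PP,names),seed=1,popsize=15,maxiter=40)
        print(k,names,np.round(r.x,4),round(r.fun))
    best.append(r.x)
np.save("best.npy",best)
for n,p in pics:
    for k,PP in ((0,GP),(1,LP)):
        S=4; c=proj(p,se2(*best[k],[0,0,.03]))[0].astype(int)
        M=np.float32([[S,0,-S*(c[0]-50)],[0,S,-S*(c[1]-37)]])
        im=cv2.warpAffine(p["pixels"],M,(400,300),flags=cv2.INTER_CUBIC)
        for P in PP:
            u=proj(p,se2(*best[k],P))@M[:,:2].T+M[:,2]
            cv2.polylines(im,[np.int32(u*8)],False,(0,255,0),1,cv2.LINE_AA,3)
        out.append(im)
cv2.imwrite(f"pics/ref{sys.argv[1]}.png",np.vstack([np.hstack(out[:2]),np.hstack(out[2:])]))
E
python3 ref.py a
```

```text
0 ('scene',) [0.6023 0.021  0.1012] -43515
0 ('top',) [0.6047 0.022  0.1042] -44972
0 ('scene', 'top') [0.6043 0.0218 0.1021] -87269
1 ('scene',) [ 0.4657  0.284  -0.4052] -10263
1 ('top',) [ 0.463   0.2916 -0.4326] -14424
1 ('scene', 'top') [ 0.4644  0.2896 -0.4339] -23322
```

View pics/refa.png

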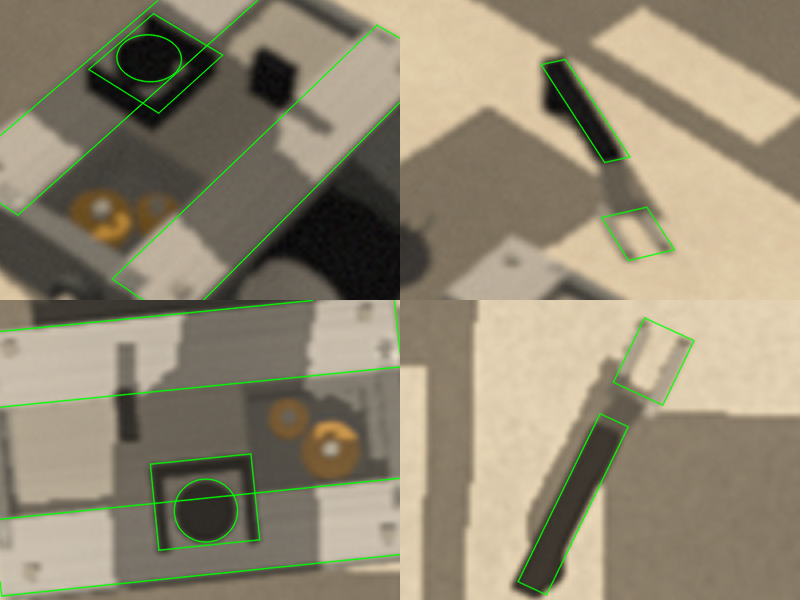

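```bash
cat >> h.py <<'E'
GB=np.array([.6043,.0218,.102])
def gb(x,y,z): return se2(*GB,[x,y,z])[0]
def rv(yaw,pitch=0): return (Ro.from_euler("z",yaw)*Ro.from_euler("y",pitch)*Ro.from_euler("x",np.pi)).as_rotvec()
def tcp_for(P,lx,gx,yaw,z): # TCP xy so that lever point lx is at P with grasp at lever x gx
    d=gx-lx; return np.array([P[0]+d*np.cos(yaw),P[1]+d*np.sin(yaw),z])
E
python3 - <<'E'
from h import *
L=(.463,.291,-.433); riv=gb(-.046,0,.0825)
K={"pick":(tcp_for((L[0],L[1]),0,.008,L[2],.033),L[2]),
"pry":(tcp_for(riv,.072,.008,GB[2],.099),GB[2]),"tab":(gb(.022,.045,.083),GB[2]),"tabshut":(gb(.022,-.045,.083),GB[2]),"pick2":(tcp_for((L[0],L[1]),0,-.055,L[2],.037),L[2])}
for a in (np.pi,np.pi/2,-np.pi/2,3*np.pi/4,-.75*np.pi): K[f"press{a:.1f}"]=(tcp_for(riv,-.08,-.055,GB[2]+a,.13),GB[2]+a)
for n,(P,y) in K.items():
    for f in (0,np.pi):
        q=inverse_kinematics(P,rv(y+f)); print(n,round(f,1),P.round(3),None if q is None else np.round(q,2))
E
```

```text
pick 0 [0.47  0.288 0.033] [ 0.33  0.35  1.81 -0.    0.98  2.33]
pick 3.1 [0.47  0.288 0.033] [ 0.33  0.35  1.81  0.    0.98 -0.81]
pry 0 [0.495 0.011 0.099] [-0.22  0.11  1.94  0.    1.09  1.25]
pry 3.1 [0.495 0.011 0.099] [-0.22  0.11  1.94  0.    1.09 -1.9 ]
tab 0 [0.622 0.069 0.083] [-0.08  0.44  1.57  0.    1.13  1.39]
tab 3.1 [0.622 0.069 0.083] [-0.08  0.44  1.57  0.    1.13 -1.76]
tabshut 0 [ 0.631 -0.021  0.083] [-0.22  0.45  1.55  0.    1.14  1.24]
tabshut 3.1 [ 0.631 -0.021  0.083] [-0.22  0.45  1.55  0.    1.14 -1.9 ]
pick2 0 [0.413 0.314 0.037] [ 0.42  0.27  1.9  -0.    0.97  2.42]
pick2 3.1 [0.413 0.314 0.037] [ 0.42  0.27  1.9  -0.    0.97 -0.72]
press3.1 0 [0.534 0.015 0.13 ] [-0.2   0.16  1.81  0.    1.17 -1.87]
press3.1 3.1 [0.534 0.015 0.13 ] [-0.2   0.16  1.81  0.    1.17  1.27]
press1.6 0 [0.556 0.042 0.13 ] [-0.14  0.22  1.75 -0.    1.17 -0.24]
press1.6 3.1 [0.556 0.042 0.13 ] [-0.14  0.22  1.75 -0.    1.17  2.9 ]
press-1.6 0 [ 0.561 -0.008  0.13 ] [-0.23  0.23  1.74 -0.    1.18  2.81]
press-1.6 3.1 [ 0.561 -0.008  0.13 ] [-0.23  0.23  1.74  0.    1.18 -0.33]
press2.4 0 [0.539 0.033 0.13 ] [-0.16  0.18  1.8   0.    1.17 -1.05]
press2.4 3.1 [0.539 0.033 0.13 ] [-0.16  0.18  1.8   0.    1.17  2.09]
press-2.4 0 [ 0.543 -0.002  0.13 ] [-0.23  0.18  1.79 -0.    1.17 -2.69]
press-2.4 3.1 [ 0.543 -0.002  0.13 ] [-0.23  0.18  1.79 -0.    1.17  0.46]
```

```bash
python3 - <<'E'
from h import *
L=(.463,.291,-.433); P=tcp_for(L[:2],0,.008,L[2],.033)
set_gripper(.6)
goto(P+[0,0,.22],rv(L[2])); line_to(P+[0,0,.05],max_speed=.3); line_to(P,max_speed=.1)
print(current_contact_force())
set_gripper(0,60); hold(.2)
print(current_opening(),current_grip_force(),current_clock())
line_to(P+[0,0,.14],max_speed=.2)
# preposition in front of the rivet
riv=gb(-.046,0,0); Q=tcp_for(riv,.072,.008,GB[2],.033+.066)
back=-.075*np.array([np.cos(GB[2]),np.sin(GB[2]),0])
goto(Q+back+[0,0,.06],rv(GB[2])); line_to(Q+back,max_speed=.2)
hold(.2); print(current_clock(),current_ee_pos(),current_contact_force())
out=[]
for n in("scene","top"):
    p=cam(n)
    for q in("lever","lever_fork","lever_foot"): print(n,q,find(q,p))
    S=4;c=proj(p,gb(-.09,0,.07))[0].astype(int)
    M=np.float32([[S,0,-S*(c[0]-50)],[0,S,-S*(c[1]-60)]])
    im=cv2.warpAffine(p["pixels"],M,(400,480),flags=cv2.INTER_CUBIC)
    A=-.075-.046-.072; z=.066
    for x0,x1,y,zz in ((.043,.09,.018,.005),(-.096,.022,.01,.038)):
        v=[gb(A+a,b,z+zz) for a,b in((x0,-y),(x1,-y),(x1,y),(x0,y),(x0,-y))]
        cv2.polylines(im,[np.int32((proj(p,v)@M[:,:2].T+M[:,2])*8)],False,(0,255,0),1,cv2.LINE_AA,3)
    out.append(im)
cv2.imwrite("pics/pre.png",np.hstack(out))
E
```

```text
[0.14641545 0.11551969 1.06432104]
0.21182687774185863 59.93443655082956 9.0417
11.6583 [0.42159574 0.00277972 0.10056859] [-0.2810677   0.12992934 -1.00443974]
scene lever [(0.74, array([ 0.4109, -0.0015,  0.0707]))]
scene lever_fork [(0.84, array([0.4789, 0.0037, 0.0668])), (0.44, array([ 0.4126, -0.0947,  0.003 ]))]
scene lever_foot [(0.34, array([ 0.4793, -0.3084, -0.0036]))]
top lever [(0.62, array([ 0.6315,  0.4246, -0.0023])), (0.32, array([ 0.3315, -0.0073,  0.0666]))]
top lever_fork [(0.77, array([0.477 , 0.0074, 0.0671]))]
top lever_foot [(0.47, array([ 0.3304, -0.0042,  0.0649]))]
```

View pics/pre.png

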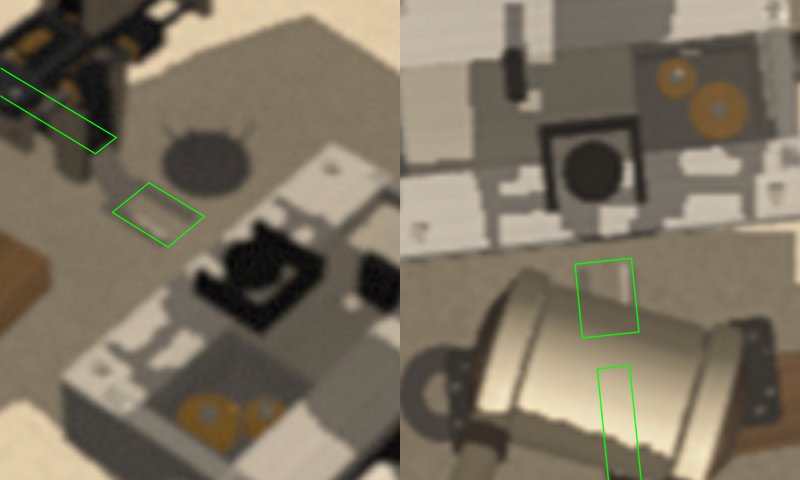

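The top crop shows the tines at (585–627, 262–335), inside the overlay and in line with the pin head at (593,170). The fork sits about 3 mm short along x, so I'll insert 4 mm deeper and lift.

```bash
python3 - <<'E'
from h import *
u=np.array([np.cos(GB[2]),np.sin(GB[2]),0]); riv=gb(-.046,0,0)
Q=tcp_for(riv,.072,.008,GB[2],.098)+.004*u
line_to(Q-.079*u,max_speed=.1); f0=np.array(current_contact_force())
line_to(Q-.025*u,max_speed=.08); print("mid",np.array(current_contact_force())-f0)
line_to(Q,max_speed=.05); print("in",np.array(current_contact_force())-f0,current_ee_pos(),Q)
for dz in (.004,.008,.012,.016,.019):
    line_to(Q+[0,0,dz],max_speed=.04); print(dz,(np.array(current_contact_force())-f0).round(2),np.round(current_ee_pos()[2],4),np.round(current_ft_torque(),2))
print(current_clock())
out=[]
for n in("scene","top"):
    p=cam(n)
    for q in("rivet","lever_fork"): print(n,q,find(q,p))
    S=5;c=proj(p,gb(-.06,0,.07))[0].astype(int)
    M=np.float32([[S,0,-S*(c[0]-40)],[0,S,-S*(c[1]-40)]])
    out.append(cv2.warpAffine(p["pixels"],M,(400,400),flags=cv2.INTER_CUBIC))
cv2.imwrite("pics/pry.png",np.hstack(out))
E
```

```text
mid [-0.4967395   0.71544011 -0.12405472]
in [-0.53866312 -0.68930195  0.61972222] [0.49879402 0.01106489 0.09784196] [0.49885093 0.01100674 0.098     ]
0.004 [-0.66  0.94  0.22] 0.1023 [-0.01 -0.04  0.  ]
0.008 [-1.86  0.04 -0.55] 0.1057 [-0.02  0.17  0.06]
0.012 [-2.21  0.84 -2.32] 0.1098 [-0.    0.45  0.03]
0.016 [-2.38 -0.21 -3.25] 0.114 [0.07 0.41 0.05]
0.019 [-1.24  1.39 -3.13] 0.1171 [0.02 0.42 0.01]
15.0333
scene rivet [(0.58, array([0.5589, 0.0181, 0.1034]))]
scene lever_fork [(0.46, array([0.5534, 0.0131, 0.0844]))]
top rivet []
top lever_fork []
```

View pics/pry.png

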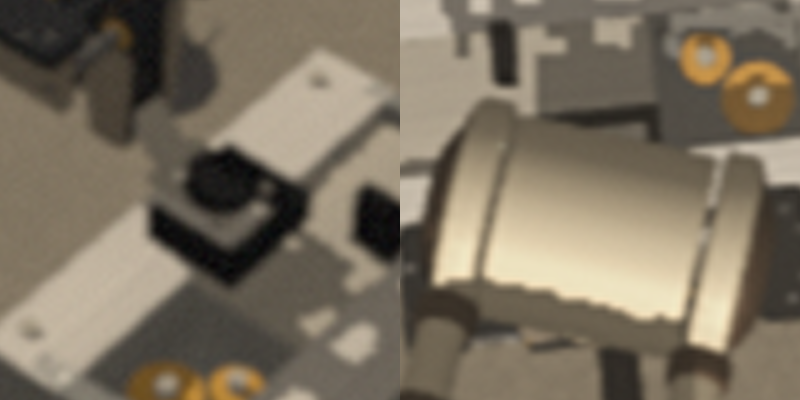

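The scene crop shows the fork at (215,215) under the pin head at (220,180), with the head above the collar. I'll lift until the stop, then back out.

```bash
python3 - <<'E'
from h import *
u=np.array([np.cos(GB[2]),np.sin(GB[2]),0]); riv=gb(-.046,0,0)
Q=tcp_for(riv,.072,.008,GB[2],.098)+.004*u
for dz in (.021,.023,.025):
    line_to(Q+[0,0,dz],max_speed=.04); f=np.array(current_contact_force()); t=np.array(current_ft_torque()); print(dz,f.round(2),t.round(2),current_ee_pos()[2])
    if f[2]<-9: break
hold(.3)
p=cam("scene"); print(find("rivet",p),find("lever_fork",p))
z=dz-.0045
line_to(Q+[0,0,z],max_speed=.04); print(np.round(current_contact_force(),2))
line_to(Q-.03*u+[0,0,z],max_speed=.08); print(np.round(current_contact_force(),2))
line_to(Q-.09*u+[0,0,z],max_speed=.12)
p=cam("scene"); print(find("rivet",p),find("lever_fork",p),find("lever",p),find("lever_foot",p))
S=5;c=proj(p,gb(-.08,0,.07))[0].astype(int)
M=np.float32([[S,0,-S*(c[0]-70)],[0,S,-S*(c[1]-50)]])
cv2.imwrite("pics/out.png",cv2.warpAffine(p["pixels"],M,(600,450),flags=cv2.INTER_CUBIC)); print(current_clock())
E
```

```text
0.021 [-1.25  0.74 -5.28] [0.11 0.25 0.01] 0.11902085327021754
0.023 [  4.81   0.99 -14.33] [-0.01 -0.49 -0.04] 0.1201682382650644
[(0.6, array([0.5603, 0.0177, 0.1033]))] [(0.71, array([0.5552, 0.0148, 0.0886]))]
[ 0.62  0.03 -0.89]
[ 0.01 -0.55 -1.35]
[(0.7, array([ 0.6153, -0.4514,  0.0016])), (0.69, array([0.5628, 0.0174, 0.1034]))] [(0.6, array([0.4659, 0.0036, 0.0846]))] [(0.74, array([ 0.3966, -0.0038,  0.0871]))] []
17.9667
```

View pics/out.png

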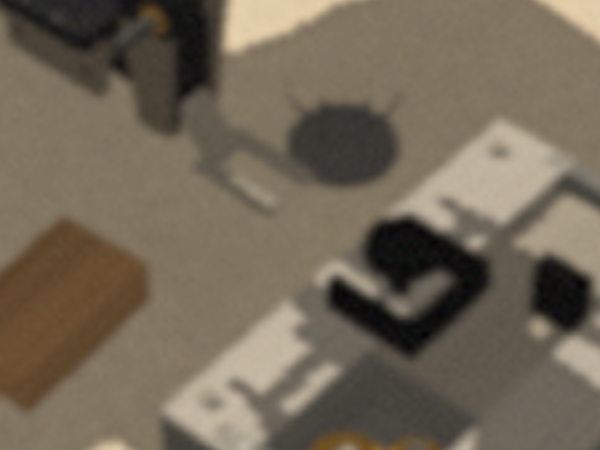

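The pin stands up out of the collar at (395,245) and the fork is clear at (245,170). Next I'll lay the lever down where it came from and close the shutter.

```bash
python3 - <<'E'
from h import *
L=(.463,.291,-.433); P=tcp_for(L[:2],0,.008,L[2],.033)
c=np.array(current_ee_pos()); line_to(c+[0,0,.06],max_speed=.2)
goto(P+[0,0,.12],rv(L[2])); f0=np.array(current_contact_force())
line_to(P+[0,0,.012],max_speed=.15)
for z in (.008,.006,.004,.002,.001,0,-.001):
    line_to(P+[0,0,z],max_speed=.03); f=np.array(current_contact_force())-f0
    if f[2]>4: break
print("laid",z,f.round(1))
set_gripper(.6,20); hold(.3); line_to(P+[0,0,.12],max_speed=.2)
hold(.2)
for n in("scene","top"):
    p=cam(n)
    for q in("rivet","lever","lever_fork","lever_foot"): print(n,q,find(q,p))
# shutter
T=gb(.022,.045,.082); set_gripper(.5)
goto(T+[0,0,.12],rv(GB[2])); 
p=cam("scene"); print(find("shutter_tab",p))
line_to(T+[0,0,.03],max_speed=.2); line_to(T,max_speed=.08); print("tab",np.round(current_contact_force(),1))
set_gripper(0,25); hold(.1)
print("grip",current_opening(),current_grip_force(),current_ee_pos(),current_clock(),current_contact_force())
E
```

```text
laid -0.001 [-4.9 -1.2 12.5]
scene rivet [(0.75, array([0.5583, 0.0181, 0.1028]))]
scene lever [(0.66, array([0.4567, 0.2891, 0.0046]))]
scene lever_fork [(0.64, array([ 0.5232,  0.2625, -0.0008]))]
scene lever_foot [(0.66, array([0.3839, 0.3231, 0.0037])), (0.53, array([0.563 , 0.0153, 0.1039]))]
top rivet [(0.52, array([0.4174, 0.1153, 0.0024])), (0.48, array([0.5588, 0.0199, 0.096 ]))]
top lever [(0.47, array([ 4.564e-01,  2.975e-01, -4.000e-04])), (0.44, array([ 0.5179,  0.2658, -0.0006]))]
top lever_fork [(0.68, array([ 0.5223,  0.2607, -0.0007]))]
top lever_foot [(0.45, array([ 0.3869,  0.327 , -0.0018]))]
[(0.59, array([0.615 , 0.0671, 0.0829]))]
tab [ 0.1  0.3 -0. ]
grip 0.1287334369198748 24.99765694141388 [0.6218005  0.06851567 0.08225435] 27.95 [-0.26084261 -1.76935604  1.38424749]
```

```bash
python3 - <<'E'
from h import *
v=-np.array([-np.sin(GB[2]),np.cos(GB[2]),0]); T=np.array(current_ee_pos())
f0=np.array(current_contact_force())
line_to(T+.08*v,max_speed=.1); print((np.array(current_contact_force())-f0).round(1))
for d in np.arange(.084,.1,.002):
    line_to(T+d*v,max_speed=.03); f=(np.array(current_contact_force())-f0)@v
    print(round(d,3),round(f,2),((np.array(current_ee_pos())-T)@v).round(4))
    if f<-10: break
hold(.2); set_gripper(.4); line_to(np.array(current_ee_pos())+[0,0,.1],max_speed=.2)
P=tcp_for((.463,.291),0,-.055,-.433,.25); goto(P,rv(-.433))
for n in("scene","top"):
    p=cam(n)
    for q in("shutter","shutter_tab","rivet"): print(n,q,find(q,p))
    print("shut tab expected",gb(.022,-.045,.08))
print(current_clock())
E
sed -i 's/cam(n)) for n in("scene","top")\]/cam(n)) for n in ("scene","top")]/' ref.py; python3 ref.py b
```

```text
[-0.2 -1.6 -0.9]
0.084 -3.7 0.0834
0.086 -6.63 0.0854
0.088 -5.87 0.0879
0.09 -7.13 0.0898
0.092 -13.79 0.0899
scene shutter [(0.62, array([ 0.6046, -0.0243,  0.0489]))]
scene shutter_tab [(0.82, array([ 0.6253, -0.0227,  0.0816]))]
scene rivet [(0.43, array([0.5623, 0.0159, 0.1036]))]
shut tab expected [ 0.6307677 -0.020726   0.08     ]
top shutter [(0.77, array([ 0.6057, -0.0209,  0.0496]))]
top shutter_tab [(0.89, array([ 0.6342, -0.024 ,  0.0816])), (0.5, array([ 0.4825, -0.3091,  0.0018]))]
top rivet [(0.68, array([0.559 , 0.0163, 0.0949])), (0.28, array([0.4198, 0.1157, 0.0038]))]
shut tab expected [ 0.6307677 -0.020726   0.08     ]
33.4833
0 ('scene',) [0.6015 0.0219 0.0942] -45412
0 ('top',) [0.6042 0.0219 0.1057] -46008
0 ('scene', 'top') [0.6035 0.022  0.1022] -89959
1 ('scene',) [ 0.4665  0.2869 -0.3625] -10067
1 ('top',) [ 0.4624  0.2919 -0.4393] -10224
1 ('scene', 'top') [ 0.4637  0.2908 -0.364 ] -19074
```

View pics/refb.png

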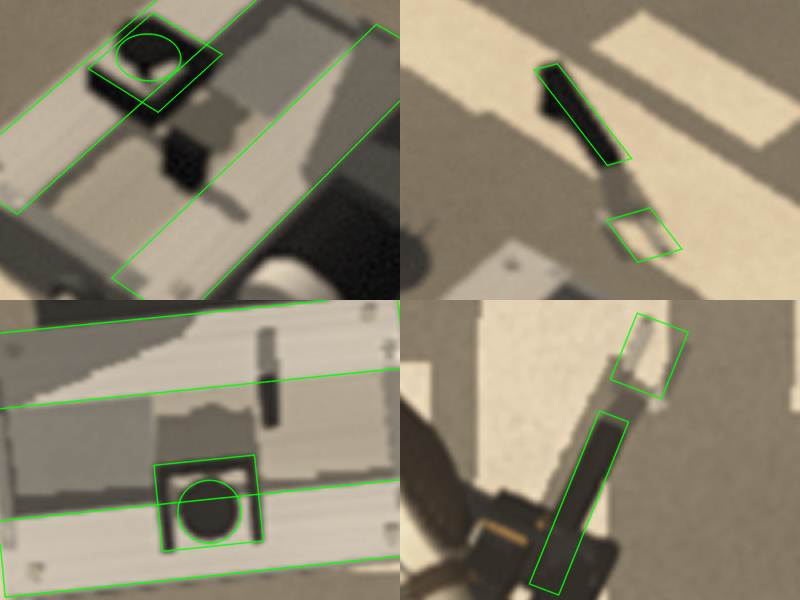

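The shutter covers the window in the top view (tab at (268,400), gears hidden), the pin is still up, and the lever lies back in its place. Next I'll regrasp it near the foot and press.

```bash
python3 - <<'E'
from h import *
L=(.4605,.292,-.433); P=tcp_for(L[:2],0,-.053,L[2],.037)
set_gripper(.6)
line_to(P+[0,0,.05],max_speed=.25); line_to(P,max_speed=.1); print(np.round(current_contact_force(),1))
set_gripper(0,60); hold(.2); print(current_opening(),current_clock())
line_to(P+[0,0,.2],max_speed=.2)
y=GB[2]+np.pi; riv=gb(-.046,0,0); Q=tcp_for(riv,-.08,-.053,y,.037+.0985)
goto(Q+[0,0,.08],rv(y)); line_to(Q+[0,0,.02],max_speed=.15); hold(.2)
print(current_clock(),current_ee_pos(),Q,np.round(current_contact_force(),1))
out=[]
for n in("scene","top"):
    p=cam(n)
    for q in("lever","lever_fork","lever_foot","rivet"): print(n,q,find(q,p))
    S=4;c=proj(p,gb(-.06,0,.09))[0].astype(int)
    M=np.float32([[S,0,-S*(c[0]-50)],[0,S,-S*(c[1]-50)]])
    out.append(cv2.warpAffine(p["pixels"],M,(400,400),flags=cv2.INTER_CUBIC))
cv2.imwrite("pics/press.png",np.hstack(out))
E
```

```text
[ 0.6 -0.4 -0.5]
0.2124621442377102 36.3167
41.7833 [0.53263468 0.01418653 0.15693094] [0.53167942 0.0143669  0.1355    ] [ 0.2  0.6 -1.4]
scene lever []
scene lever_fork [(0.8, array([ 0.4089, -0.0019,  0.121 ])), (0.24, array([ 0.7055, -0.348 ,  0.0043]))]
scene lever_foot [(0.79, array([0.5595, 0.0125, 0.1221])), (0.47, array([0.5553, 0.0166, 0.0848]))]
scene rivet [(0.49, array([0.5593, 0.0177, 0.1011]))]
top lever [(0.73, array([0.4799, 0.013 , 0.1215]))]
top lever_fork [(0.65, array([0.4077, 0.0018, 0.1189])), (0.44, array([ 0.4099, -0.0919, -0.0016]))]
top lever_foot [(0.62, array([ 0.42  ,  0.1147, -0.0009]))]
top rivet []
```

View pics/press.png

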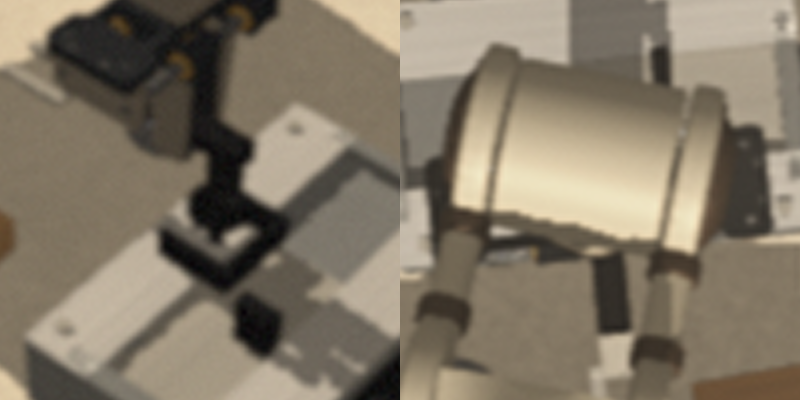

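The foot at (228,165) is directly over the pin head at (220,205) in the scene crop. Now pressing.

```bash
python3 - <<'E'
from h import *
y=GB[2]+np.pi; riv=gb(-.046,0,0); Q=tcp_for(riv,-.08,-.053,y,.1355)
f0=np.array(current_contact_force())
for z in [.137,.133,.129,.125,.122]+list(np.arange(.1205,.108,-.001)):
    line_to([Q[0],Q[1],z],max_speed=.04); f=np.array(current_contact_force())-f0
    print(round(z,4),f.round(1),round(current_ee_pos()[2],4),np.round(current_ft_torque(),2)[1])
    if f[2]>22 : break
hold(.3); p=cam("scene"); print(find("rivet",p),find("lever_foot",p),current_clock())
line_to([Q[0],Q[1],.2],max_speed=.15)
p=cam("scene"); print(find("rivet",p),find("lever_foot",p),find("lever_fork",p),find("shutter_tab",p),current_clock())
S=5;c=proj(p,gb(-.046,0,.09))[0].astype(int)
M=np.float32([[S,0,-S*(c[0]-60)],[0,S,-S*(c[1]-60)]])
cv2.imwrite("pics/done.png",cv2.warpAffine(p["pixels"],M,(600,500),flags=cv2.INTER_CUBIC))
E
```

```text
0.137 [-0.9  0.5 -0.3] 0.1368 -0.24
0.133 [ 0.9 -0.7  1.4] 0.1332 -0.37
0.129 [ 1.  -1.   2.8] 0.1291 -0.47
0.125 [ 1.7 -1.2  1.7] 0.1248 -0.46
0.122 [ 2.  -1.4  2. ] 0.1217 -0.47
0.1205 [ 0.  -0.1  2.6] 0.1203 -0.38
0.1195 [-0.  -0.4  4.4] 0.1195 -0.2
0.1185 [-4.   0.1 10.2] 0.1194 0.32
0.1175 [-6.6 -0.4 16.1] 0.1193 0.84
0.1165 [-10.1   0.1  22.3] 0.1192 1.44
[(0.54, array([0.5591, 0.017 , 0.0884])), (0.18, array([0.5557, 0.0157, 0.0804]))] [(0.54, array([0.5586, 0.0111, 0.0818])), (0.5, array([ 0.6012, -0.0202,  0.0555]))] 45.5917
[(0.54, array([0.5572, 0.0175, 0.0861]))] [(0.9, array([0.5585, 0.0168, 0.1648])), (0.41, array([ 0.4126, -0.0951,  0.0009]))] [(0.6, array([0.4039, 0.0008, 0.1641]))] [(0.81, array([ 0.6251, -0.0199,  0.0819]))] 46.55
```

View pics/done.png

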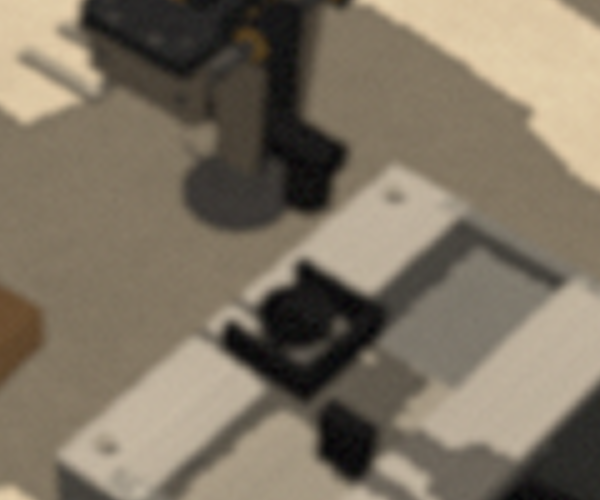

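The pin head at (297,315) is level with the collar, and the hard stop came at the height expected for flush. I'll lay the lever back down.

```bash
python3 - <<'E'
from h import *
L=(.4605,.292,-.433); P=tcp_for(L[:2],0,-.053,L[2],.037)
line_to(np.array(current_ee_pos())+[0,0,.04],max_speed=.2)
goto(P+[0,0,.16],rv(L[2])); f0=np.array(current_contact_force())
line_to(P+[0,0,.012],max_speed=.15)
for z in (.008,.006,.004,.002,.001,0,-.001,-.002):
    line_to(P+[0,0,z],max_speed=.03); f=np.array(current_contact_force())-f0
    if f[2]>6: break
print(z,f.round(1))
set_gripper(.6,20); hold(.3); line_to(P+[0,0,.15],max_speed=.15)
goto(P+[-.03,0.03,.25],rv(L[2])); hold(.5)
for n in("scene","top"):
    p=cam(n)
    for q in("lever","lever_fork","lever_foot","rivet","shutter_tab"): print(n,q,find(q,p))
    if n=="scene":
        S=5;c=proj(p,[.46,.29,.02])[0].astype(int)
        M=np.float32([[S,0,-S*(c[0]-60)],[0,S,-S*(c[1]-50)]])
        cv2.imwrite("pics/lay.png",cv2.warpAffine(p["pixels"],M,(600,500),flags=cv2.INTER_CUBIC))
print(current_clock(),current_contact_force())
E
```

```text
-0.001 [-2.4 -1.2  9.7]
scene lever [(0.78, array([0.4561, 0.2871, 0.0045])), (0.52, array([ 0.5201,  0.2609, -0.001 ]))]
scene lever_fork [(0.62, array([0.5209, 0.2629, 0.0026]))]
scene lever_foot [(0.91, array([0.385 , 0.3213, 0.0051])), (0.34, array([ 0.4117, -0.0967, -0.0026]))]
scene rivet [(0.47, array([0.5629, 0.0166, 0.0863]))]
scene shutter_tab [(0.63, array([ 0.6259, -0.0176,  0.0797])), (0.32, array([0.3866, 0.323 , 0.0041]))]
top lever [(0.95, array([ 0.4573,  0.2975, -0.0007]))]
top lever_fork [(0.69, array([5.215e-01, 2.643e-01, 2.000e-04]))]
top lever_foot [(0.56, array([0.3873, 0.3243, 0.002 ]))]
top rivet [(0.51, array([0.5583, 0.0192, 0.0825])), (0.16, array([ 0.635 ,  0.4223, -0.0017]))]
top shutter_tab [(0.88, array([ 0.6332, -0.0231,  0.0839])), (0.69, array([ 0.3884,  0.3292, -0.0018]))]
57.1167 [-0.06218316  1.09881702  0.17575261]
```

View pics/lay.png

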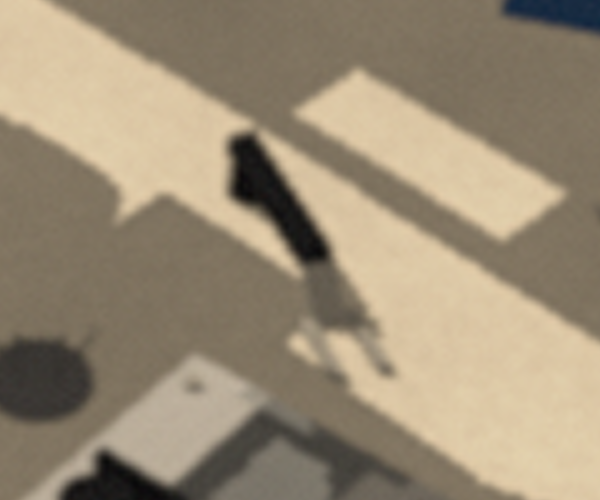

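The lever lies flat and free, foot at (243,180) and fork at (350,350), with nothing touching it.

```bash
python3 -c "
from h import *
print(job_done())"
```

```text
the job is handed in; nothing more can be done
None
```

The job is handed in at about 57 s, verdict not shown: pin pried up, shutter slid to its end stop, pin pressed back to its hard stop at flush height, lever laid flat on the bench and released.

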